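# Run the barrel board out over the riser's edge and hold it

### The job

I want to undo the barrel's screws from underneath: first set the yellow parts tray down on the bench, right below the place where the finned barrel will hang. Then slide the plywood board, barrel end first, out over the white outward edge of the grey riser, without lifting it off, until its red line is flush with that edge along the whole line. The barrel end now outweighs the rest, so finish still holding the board (its black grip is there for that), flat on the riser and square, without letting go or letting it tip; leave all the other things where they are.

Things in the scene. Friction and masses are not known exactly. Their poses are not given: they have to be found in the camera images.
- riser_edge (a point): Middle of the outward top edge (painted white) of the riser, a fixed grey steel stand 240 long x 190 wide x 90 high. The edge faces the robot's right, give or take 0.2 rad. Axes: x level, outward, square to the edge (the way the board is slid), y along the edge, z up; the flat top spans x -240 to 0, y -95 to 95.
- board_mark (a point): Point on the UNDERSIDE of the loose plywood board (320 x 100 x 12, 0.7 to 0.95 kg with barrel), below the middle of its red line (5 wide, across it). x: along the board to the barrel end (at +140; tail end -180; centre of mass about +43, so unheld it tips once the line is at the edge), y along the line, z up. Starts flat on the riser, barrel end 5 to 40 short of the edge, skewed up to 0.12 rad.
- grip (a point): Centre of the black bow-shaped hand grip on the board's tail, at x -120, y 0, z +47 from the red line's point: a straight bar 110 long (along the board's x), 24 wide, 20 high, 25 clear above the board, on a 16 x 22 post at each end. Axes as the board's.
- barrel (a point): Centre of the aluminium finned engine barrel (78 x 78, 73 high) screwed on the board's top at its outer end: x +95, y 0 from the red line's point, so with the line flush it hangs 95 beyond the edge. Axes as the board's.
- tray_center (a point): Centre of the yellow open parts tray (halfway up, 15 above its underside): 120 long (its x) x 60 wide (its y) x 30 high outside, walls 4 thick, about 0.12 kg, empty, lying loose on the bench to the right of the riser.
- piston: Bystander: aluminium piston 47 across, 51 high, upright; origin under its centre.
- bush_a: Bystander: copper bush 44 across, 35 high; origin under its centre.
- bush_b: Bystander: second copper bush 44 across, 35 high; origin under its centre.
- spray_can: Bystander: white spray can with a blue label, 58 across, 170 high; origin under its centre.
- spanner: Bystander: steel spanner about 180 long lying flat; origin under its middle.
- screwdriver: Bystander: orange screwdriver about 200 long lying flat; origin under its middle.
- hex_key: Bystander: dark L-shaped hex key 100 x 30, 9 thick, lying flat; origin under its middle.
Not all that is in view belongs to the job. Of the things shaped like the part that bears tray_center, the yellow one is meant.

How it is judged (in metres and radians):
On the way:
1. the tray stands on the bench below the place where the barrel will hang, let go, with the board not yet slid out (x of tray_center in the frame of riser_edge between 0.055 and 0.135 m and y of tray_center in the frame of riser_edge between -0.045 and 0.045 m and height (world z) of tray_center below 0.022 m and angle between tray_center's own z axis and vertical below 0.1 rad and linear speed of tray below 0.03 m/s and contact force between each of the fingers, the arm and tray below 0.1 N and x of board_mark in the frame of riser_edge below -0.06 m), for 0.2 s.
At the end, for the whole second after the job is handed in: Red line within 5 mm of the riser's edge, parallel within 5 degrees, within 40 mm of its middle; board still, flat on the riser (4 mm, 2 degrees), clear of the tray, held by the robot with over 1 N; tray upright on the bench, let go, its centre within 25 mm of straight below the barrel's (x of board_mark in the frame of riser_edge between -0.005 and 0.005 m and y of board_mark in the frame of riser_edge between -0.04 and 0.04 m and z of board_mark in the frame of riser_edge between -0.004 and 0.004 m and angle between the x axis of board_mark and the x axis of riser_edge, either way round below 0.09 rad and angle between board_mark's own z axis and vertical below 0.035 rad and linear speed of board below 0.02 m/s and contact force between any of the fingers, the arm and board above 1 N and contact force between board and riser above 0.5 N and contact force between board and tray below 0.05 N and horizontal distance between barrel and tray_center below 0.025 m and height (world z) of tray_center below 0.022 m and angle between tray_center's own z axis and vertical below 0.1 rad and linear speed of tray below 0.03 m/s and contact force between each of the fingers, the arm and tray below 0.1 N); the arm keeps its last pose, push and grip.
It fails at once if the board tips by more than 0.2 rad (angle between board_mark's own z axis and vertical above 0.2 rad).
It fails at once if the board is lifted more than 20 mm off the riser (z of board_mark in the frame of riser_edge above 0.02 m).
It fails at once if a bystander is moved by more than 25 mm (distance of any of piston, bush_a, bush_b, spray_can, spanner, screwdriver, hex_key from where it was at the start of the episode above 0.025 m).
It also fails if it takes over 53 s, if anything falls off the work surface, if the arm or the gripper's body presses on something with over 40 N, if the wrist force passes 120 N, or if a joint passes its speed limit or range.

### The arm

A 6-joint arm with a two-finger parallel gripper is mounted at the origin on the work surface. World frame = base frame: x ahead of the robot, y to its left, z up, the work surface at z = 0. Lengths are in mm, angles in rad, forces in N, time in s.
With the tool pointing down it reaches from about 400 to 925 mm from the base axis. Payload 12.5 kg.
Tool frame: the origin (TCP) lies on the front face of the gripper's body, between the roots of the fingers; the fingertips stand 78 mm ahead of it and the grasp point (between the pads) lies 59 mm ahead of it (env.nose_length is the distance from the TCP to the fingertips, in mm); z points along the fingers, y is the line along which they close (so a half turn about z gives the same grasp; the last joint's range is limited). The gripper opens to 95 mm and grips with 3 to 60 N. Pads are 20 mm wide; open, the fingers measure 119 mm over their backs; the gripper's body (75 mm by 180 mm) begins 59 mm behind the grasp point.
Start: joints at [-1.456, 0.491, 1.559, -0, 1.092, -0.106], TCP at [136.903, -609.832, 292.261] pointing down, gripper open.
Joint ranges: [-3.1, 3.1], [-0.84, 2.19], [0.05, 2.79], [-1.13, 4.28], [0.06, 2.93], [-2.69, 2.69]. Speed limits (rad/s): [2.22, 2.22, 2.79, 3.14, 3.14, 3.14].

### API

Orientations are given as [roll, pitch, yaw] about the fixed x, y, z axes, in that order (R = Rz(yaw) Ry(pitch) Rx(roll)).
In Python, from cell import env gives the robot as it stands.
- The arm moves only by the tool jog_arm, never from a script. Its argument "motion" is a list of rows, each a list of 7 numbers: the turn, a rotation vector about the tool's x, y, z in degrees, then the shift along the tool's x, y, z in mm, then the finger opening in mm, from 0 to 95.1. In form: [[wx, wy, wz, x, y, z, hand], ...]. A call has 1 to 10 rows; each row shifts and turns the commanded pose from where the row before left it, along the tool's axes as they then stand; what a row does not reach is not made up. A row lasts 1/8 s, in which the tool goes at most 62.5 mm and 10.7 degrees, less where a joint would pass 70% of its speed; a pose out of reach is approached as far as the arm can. A call is refused whole if a number of a shift passes 62.5 or a number of a turn 10.7, either way. A call with a gripper value outside its range is refused whole. The fingers move at their own pace and stop on an object; the grip force is fixed at half the most. Time passes only in rows, so rows that do not move let the fingers close. It gives the time, the measured TCP pose, the force, the opening and the grip force at its end, in the units of the state.
- env.state(): the state, without advancing time (a new reading comes with each control period).
- env.read_camera(name): name is "side" or "top"; returns a dict with "color" (480x640x3 uint8, red, green, blue), "z_map" (480x640 float32, mm along the optical axis (not along the pixel's ray), 0 where there is no reading), "camera_matrix" (3x3 intrinsics, pixels), "world_to_cam" (4x4, takes a point from world to camera coordinates). Camera axes: x right, y up, looking along -z (the intrinsics and any distortion apply to the point x, -y, -z); pixel columns grow to the right and rows downward; lengths in mm; the calibration is good to about 2 mm. A picture is of the moment at which its call begins.
- env.job_done(): hands the job in; it is judged then, once.
Trained networks look in the newest picture that a camera, given by its name, has taken for a name from the list of things; names that differ only in an ending like _2 or _b are one class to them, and where a whole thing is asked for, a point or a joint stands for the part that bears it (a point fixed in the world has none). Each returns a list of dicts, best first, with "score" (0 to 1); they miss things now and then, are a little off and sometimes report something else, mostly with a low value. They report only what shows in the picture. A call takes as long as a camera call. They do not tell look-alikes from the thing itself.
- env.recognise(camera, thing): "location" ([column, row] in pixels, amid what is visible of it).
The state is a dict: "t": time; "joints": joint angles; "qvel": joint speeds; "tau": joint torques, N m; "eef_pos": TCP position; "tcp_rot": TCP orientation; "ft_force": force on the tool from outside, world axes, zero at the start; "moment": the same for the moment, N m; "opening": opening from 0.0 (shut) to 1.0 (fully open); "grip_force": force on a finger pad.
Only numpy, scipy, OpenCV 4.12 (cv2) and the standard library are available. Lean on these libraries where they do the work, as an engineer would, in place of code of your own. Each camera call takes 0.05 s, during which the arm holds its last target. There are 200 camera calls.

## Working session

There is one attempt and no reset: what is moved stays moved. The work goes in short steps, Python scripts to look and compute and a tool call to move; the robot and the scene stay as the last step left them, time stands still between calls to the robot, and variables do not carry over. Pictures are saved under pics/ and viewed, at most 10 in all, crops included, and the job is handed in when it is done.

Besides the shell and the picture viewer there is one more tool, called after "Emit:" as name([rows], argument=value, ...), one row to a line, values as JSON. jog_arm: Moves the arm, as the interface text tells. Its arguments: {"type":"object","properties":{"motion":{"type":"array"}},"required":["motion"]}

```bash
mkdir -p pics; ls
cat > h.py <<'E'
import numpy as np, cv2
from cell import env
def cloud(c):
    K=c["camera_matrix"];T=np.linalg.inv(c["world_to_cam"]);z=c["z_map"].astype(float)
    v,u=np.mgrid[0:480,0:640]
    P=np.stack([(u-K[0,2])/K[0,0]*z,-(v-K[1,2])/K[1,1]*z,-z,np.ones_like(z)],-1)
    W=(P@T.T)[...,:3]; W[z==0]=np.nan
    return W
E
python3 - <<'E'
from h import *
for n in("top","side"):
    c=env.read_camera(n);cv2.imwrite(f"pics/{n}0.png",c["color"][...,::-1])
    np.savez(f"{n}0.npz",**c)
    print(n,c["world_to_cam"].round(2).tolist(),c["camera_matrix"].tolist(),[k for k in c])
s=env.state();print(s)
E
```

```text
pics
top [[-0.01, -1.0, -0.0, 42.54], [0.99, -0.01, 0.11, -569.84], [-0.11, -0.0, 0.99, -1111.64], [0.0, 0.0, 0.0, 1.0]] [[477.56319132231664, 0.0, 321.9016491694989], [0.0, 477.56319132231664, 240.21446777728863], [0.0, 0.0, 1.0]] ['color', 'z_map', 'camera_matrix', 'world_to_cam']
side [[-0.77, -0.64, -0.01, 471.12], [0.47, -0.57, 0.67, -328.85], [-0.43, 0.51, 0.74, -1212.33], [0.0, 0.0, 0.0, 1.0]] [[536.2075688782764, 0.0, 321.5572198910485], [0.0, 536.2075688782764, 245.46307672272286], [0.0, 0.0, 1.0]] ['color', 'z_map', 'camera_matrix', 'world_to_cam']
{'t': 0.1, 'joints': array([-1.45559822e+00,  4.91497875e-01,  1.55936387e+00,  1.35786292e-06,
        1.09170356e+00, -1.05608665e-01]), 'qvel': array([-0.0007548 , -0.00196345, -0.00098361, -0.00013378,  0.00042206,
        0.00011092]), 'tau': array([ 4.34788701e-03, -6.13619184e+01, -2.58604735e+01,  6.94679422e-02,
        4.69659339e-02, -4.40389749e-05]), 'eef_pos': array([ 136.88782055, -609.69351421,  291.72950462]), 'tcp_rot': array([-3.14062555e+00, -1.03727556e-04,  2.20806097e-01]), 'ft_force': array([-0.70786451, -0.20043498,  0.32521318]), 'moment': array([ 0.04680882, -0.01621153,  0.0320276 ]), 'grip_force': 0.0, 'opening': 1.0030221878959715}
```

View pics/top0.png

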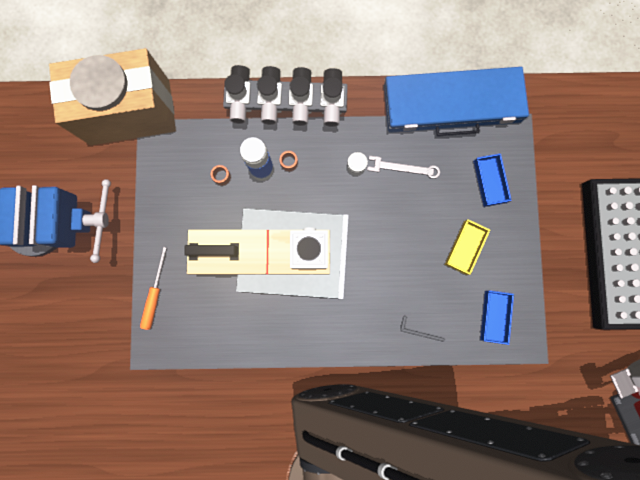

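View pics/side0.png

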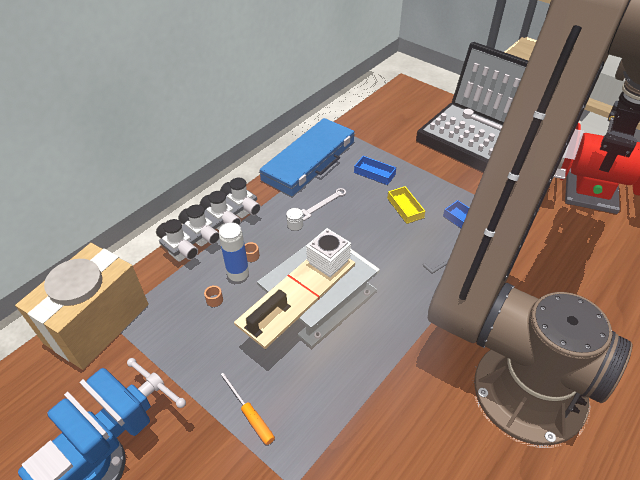

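The top view shows the yellow tray at (468,247), the riser's white edge at about (345,257), the red line at (267,251), the grip at (212,250) and the barrel at (309,248). The side view agrees, and the arm hides none of these. Next I measure them.

```bash
cat >> h.py <<'E'
def ray(c,u,v,z):
    K=c["camera_matrix"];T=np.linalg.inv(c["world_to_cam"])
    d=T[:3,:3]@np.array([(u-K[0,2])/K[0,0],-(v-K[1,2])/K[1,1],-1]);o=T[:3,3]
    return o+d*((z-o[2])/d[2])
def mask(c,kind,win):
    h=cv2.cvtColor(c["color"],cv2.COLOR_RGB2HSV).astype(int);H,S,V=h[...,0],h[...,1],h[...,2]
    m={"yellow":(H>22)&(H<34)&(S>170)&(V>90),"red":((H<8)|(H>172))&(S>130)&(V>80),
       "black":(V<60),"white":(S<25)&(V>205)}[kind]
    w=np.zeros_like(m);u0,u1,v0,v1=win;w[v0:v1,u0:u1]=1
    return m&w
def box(P):
    (c,s,a)=cv2.minAreaRect(P[:,:2].astype(np.float32));return np.round(c,1),np.round(s,1),round(a,1)
E
cat > m.py <<'E'
from h import *
c=dict(np.load("top0.npz"));W=cloud(c)
def q(kind,win,z0,z1):
    m=mask(c,kind,win)&(W[...,2]>z0)&(W[...,2]<z1);P=W[m];print(kind,len(P),P.mean(0).round(1),np.median(P[:,2]).round(1),*box(P));return P
def line(P):
    vx,vy,x,y=cv2.fitLine(P[:,:2].astype(np.float32),cv2.DIST_HUBER,0,.01,.01).ravel();print(" dir",np.degrees(np.arctan2(vy,vx)).round(2))
q("yellow",(430,505,205,290),-5,40)
line(q("red",(255,280,220,285),90,115))
q("black",(180,245,235,268),115,170)
line(q("white",(335,352,205,305),80,100))
for n,(u0,u1,v0,v1) in {"riser":(200,380,180,320)}.items():
    Z=W[v0:v1,u0:u1];
    P=Z[abs(Z[...,2]-90)<4];print(n,len(P),*box(P))
    P=Z[abs(Z[...,2]-102)<5];print("board",len(P),*box(P),np.median(P[:,2]))
    P=Z[(Z[...,2]>165)];print("barrel",len(P),*box(P),P[:,2].max())
    P=Z[(Z[...,2]>140)&(Z[...,2]<158)];print("grip",len(P),*box(P),np.median(P[:,2]))
print(np.nanmedian(W[340:360,250:290,2]))
for b in ("piston","bush_a","spray_can","hex_key","spanner"):
    for r in env.recognise("top",b)[:2]:
        u,v=r["location"];print(b,r["score"],ray(c,u,v,20).round(0))
E
python3 m.py
```

```text
yellow 62 [ 540.8 -303.6   22.2] 22.8 [ 549.4 -313.5] [ 58.3 118.3] 63.0
red 61 [546.4 157.7 100.8] 100.8 [538.9 157.8] [ 3.1 96.9] 88.7
 dir -0.35
black 0 [nan nan nan] nan [0. 0.] [0. 0.] 0.0
white 839 [534.8  -5.4  89.3] 89.3 [527.4  -7.3] [ 27.6 189.3] 88.4
 dir -2.66
riser 4391 [539.5 141.9] [317.4 190.2] 85.4
board 3876 [538.2 164.6] [291.3  99.7] 89.2 100.97711689309006
barrel 1362 [536.9  64.3] [76.2 76.7] 89.1 184.76155907314296
grip 411 [555.8 165.7] [260.3  84.6] 83.0 145.54361318033887
0.2034270206374913
piston 0.59 [762. -50.  20.]
bush_a 0.78 [747. 282.  20.]
bush_a 0.61 [781. 115.  20.]
spray_can 0.66 [783. 193.  20.]
hex_key 0.71 [ 350. -180.   20.]
spanner 0.77 [ 751. -155.   20.]m.py:4: RuntimeWarning: Mean of empty slice.
  m=mask(c,kind,win)&(W[...,2]>z0)&(W[...,2]<z1);P=W[m];print(kind,len(P),P.mean(0).round(1),np.median(P[:,2]).round(1),*box(P));return P
  ret = um.true_divide(
  return _methods._mean(a, axis=axis, dtype=dtype,
  ret = ret.dtype.type(ret / rcount)
```

```bash
cat > meas.py <<'E'
from h import *
def fit(P):
    vx,vy,x,y=map(float,cv2.fitLine(np.float32(P)[:,:2],cv2.DIST_HUBER,0,.01,.01).ravel());return np.array([x,y]),np.array([vx,vy])*np.sign(vx)
def edge(c,r0=215,r1=297):
    g=c["color"].astype(float).mean(-1);P=[]
    for v in range(r0,r1):
        d=-(g[v,335:357][2:]-g[v,335:357][:-2]); k=d.argmax()
        if d[k]<60: continue
        w=np.clip(d[max(k-2,0):k+3],0,None);u=335+1+ (w*np.arange(max(k-2,0),max(k-2,0)+len(w))).sum()/w.sum()
        P.append(ray(c,u,v,90))
    P=np.array(P);o,d=fit(P);t=(P[:,:2]-o)@d;r=(P[:,:2]-o)@[-d[1],d[0]]
    return o,d,P,t,r
def red(c,u0,u1):
    m=mask(c,"red",(u0,u1,200,300))
    v,u=np.nonzero(m);P=np.array([ray(c,a,b,102) for a,b in zip(u,v)]);return P
def yellow(c,win):
    m=mask(c,"yellow",win);n,L,st,_=cv2.connectedComponentsWithStats(m.astype(np.uint8));i=1+st[1:,4].argmax()
    v,u=np.nonzero(L==i);return np.array([ray(c,a,b,30) for a,b in zip(u,v)])
E
python3 - <<'E'
from meas import *
c=dict(np.load("top0.npz"));W=cloud(c)
o,d,P,t,r=edge(c);print("edge",o.round(1),np.degrees(np.arctan2(d[1],d[0])).round(2),len(P),r.std().round(2),P[:,0].min(),P[:,0].max())
Z=W[180:320,200:380].reshape(-1,3);R=Z[abs(Z[:,2]-90)<4]
R=R[(R[:,1]<231)]  # rough
a=(R[:,:2]-o)@d;b=(R[:,:2]-o)@[-d[1],d[0]];print("along",np.percentile(a,[.3,99.7]),"out",np.percentile(b,[.3,99.7]))
p=red(c,255,280);q,e=fit(p);print("red",q,np.degrees(np.arctan2(e[1],e[0])),box(p))
B=Z[(abs(Z[:,2]-102)<4)];print("board y range",np.percentile(B[:,1],[.3,99.7]))
T=Z[Z[:,2]>165];print("barrel",box(T))
Z=W[225:275,170:255].reshape(-1,3);G=Z[(Z[:,2]>138)&(Z[:,2]<156)];print("grip",len(G),box(G),np.median(G[:,2]))
y=yellow(c,(430,505,205,290));print("tray",box(y),len(y))
E
```

```text
edge [506.4 -16.7] -4.59 82 0.14 437.1692948645397 621.0358996936042
along [-74.50056383 114.53206171] out [  2.28933752 241.17257309]
red [548.26171875 157.84693909] -0.49225543589603543 (array([538.9, 157.7]), array([ 3. , 96.8]), 88.6)
board y range [ 18.97377099 308.70100727]
barrel (array([536.9,  64.3]), array([76.2, 76.7]), 89.1)
grip 556 (array([539.8, 278.4]), array([110.2,  22.2]), 89.2) 145.45965485438097
tray (array([ 510.8, -263.6]), array([10.6,  4.3]), 24.4) 7
```

```bash
sed -i 's/(H>22)&(H<34)&(S>170)&(V>90)/(H>20)\&(H<36)\&(S>150)\&(V>70)/' h.py; sed -i 's/m=mask(c,"yellow",win);n/m=cv2.morphologyEx(mask(c,"yellow",win).astype(np.uint8),cv2.MORPH_CLOSE,np.ones((5,5)));n/' meas.py
python3 - <<'E'
from meas import *
c=dict(np.load("top0.npz"));W=cloud(c)
y=yellow(c,(430,505,205,290));print("tray",box(y),len(y))
Z=W[205:290,430:505].reshape(-1,3);R=Z[(Z[:,2]>8)&(Z[:,2]<45)];print(len(R),box(R),np.percentile(R[:,2],98))
print(c["color"][247,460:480].tolist()[:6])
E
```

```text
tray (array([ 549.9, -311.6]), array([ 60.4, 120.1]), 63.6) 360
510 (array([ 578.2, -329.3]), array([ 61. , 183.7]), 63.2) 33.08016884961125
[[253, 253, 132], [253, 253, 131], [253, 253, 131], [253, 253, 132], [253, 253, 132], [253, 253, 132]]
```

Emit:
jog_arm([
  [0, 0, 0, 46.8, -20, 0, 95],
  [0, 0, 0, 46.8, -20, 0, 95],
  [0, 0, 0, 46.8, -20, 0, 95],
  [0, 0, 0, 46.8, -20, 0, 95],
  [0, 0, 0, 46.8, -20, 0, 95],
  [0, 0, 0, 46.8, -20, 0, 95],
  [0, 0, 0, 46.8, -20, 0, 95],
  [0, 0, 0, 46.8, -20, 0, 95],
  [0, 0, 0, 46.8, -20, 0, 95],
  [0, 0, 0, 46.8, -20, 0, 95],
])

```text
t: 1.6
eef_pos: [551.0, -311.0, 292.3]
tcp_rot: [3.141, -0.0, 0.221]
ft_force: [0.8, -0.9, 0.8]
opening: 0.994
grip_force: 0.0
```

Emit:
jog_arm([
  [0, 0, 9.8, 0, 0, 0, 95],
  [0, 0, 9.8, 0, 0, 0, 95],
  [0, 0, 9.8, 0, 0, 0, 95],
  [0, 0, 9.9, 0, 0, 0, 95],
  [0, 0, 0, 0, 0, 0, 95],
  [0, 0, 0, 0, 0, 0, 95],
])

```text
t: 2.35
eef_pos: [549.7, -312.2, 292.2]
tcp_rot: [3.142, -0.0, -0.461]
ft_force: [0.2, 0.5, -0.5]
opening: 0.998
grip_force: 0.0
```

Emit:
jog_arm([
  [0, 0, 0, 0, 0, 50, 95],
  [0, 0, 0, 0, 0, 50, 95],
  [0, 0, 0, 0, 0, 50, 95],
  [0, 0, 0, 0, 0, 35, 95],
  [0, 0, 0, 0, 0, 23, 95],
  [0, 0, 0, 0, 0, 0, 95],
  [0, 0, 0, 0, 0, 0, 50],
  [0, 0, 0, 0, 0, 0, 50],
  [0, 0, 0, 0, 0, 0, 50],
  [0, 0, 0, 0, 0, 0, 50],
])

```text
t: 3.6
eef_pos: [549.8, -312.4, 84.8]
tcp_rot: [3.141, -0.001, -0.465]
ft_force: [0.2, -0.7, 1.0]
opening: 0.636
grip_force: 0.4
```

Emit:
jog_arm([
  [0, 0, 0, 0, 0, 0, 50],
  [0, 0, 0, 0, 0, 0, 50],
  [0, 0, 0, 0, 0, -10, 50],
  [0, 0, 0, 0, 0, -30, 50],
  [0, 0, 0, 0, 0, -30, 50],
  [0, 0, 0, 0, 0, 0, 50],
])

```text
t: 4.35
eef_pos: [550.3, -312.5, 156.6]
tcp_rot: [3.141, -0.004, -0.465]
ft_force: [-0.3, 0.8, -1.4]
opening: 0.627
grip_force: 30.0
```

Emit:
jog_arm([
  [0, 0, 9.7, 0, 0, 0, 50],
  [0, 0, 9.7, 0, 0, 0, 50],
  [0, 0, 9.7, 0, 0, 0, 50],
  [0, 0, 9.7, 0, 0, 0, 50],
  [0, 0, 9.7, 0, 0, 0, 50],
  [0, 0, 9.7, 0, 0, 0, 50],
  [0, 0, 9.8, 0, 0, 0, 50],
  [0, 0, 0, 0, 0, 0, 50],
])

```text
t: 5.35
eef_pos: [549.5, -312.0, 153.3]
tcp_rot: [3.14, 0.001, -1.651]
ft_force: [0.0, 0.6, -2.0]
opening: 0.627
grip_force: 30.0
```

Emit:
jog_arm([
  [0, 0, 0, -33, 8, 0, 50],
  [0, 0, 0, -33, 8, 0, 50],
  [0, 0, 0, -33, 8, 0, 50],
  [0, 0, 0, -33, 8, 0, 50],
  [0, 0, 0, -33, 8, 0, 50],
  [0, 0, 0, -31.3, 7, 0, 50],
  [0, 0, 0, 0, 0, 0, 50],
  [0, 0, 0, 0, 0, 0, 50],
])

```text
t: 6.35
eef_pos: [502.6, -138.1, 153.4]
tcp_rot: [-3.112, 0.055, -1.612]
ft_force: [-0.6, -0.5, -1.2]
opening: 0.63
grip_force: 30.0
```

```bash
python3 -c "
from h import *
s=env.state();print(s['joints'],s['qvel'],s['eef_pos'],s['tcp_rot'])"
```

```text
[-0.41826341  0.53685129  1.95647027  0.1036242   0.64365614  2.68244674] [-0.00912766  0.00341737 -0.00566131  0.00099499  0.00255425  0.0122638 ] [ 502.55591774 -138.06801385  153.42042508] [-3.11204904  0.05511957 -1.61187239]
```

Emit:
jog_arm([
  [0, 0, -10.6, 0, 0, 0, 50],
  [0, 0, -10.6, 0, 0, 0, 50],
  [0, 0, -10.6, 0, 0, 0, 50],
  [0, 0, -10.6, 0, 0, 0, 50],
  [0, 0, -10.6, 0, 0, 0, 50],
  [0, 0, -10.6, 0, 0, 0, 50],
  [0, 0, -10.6, 0, 0, 0, 50],
  [0, 0, -10.6, 0, 0, 0, 50],
  [0, 0, -10.6, 0, 0, 0, 50],
  [0, 0, 0, 0, 0, 0, 50],
])

```text
t: 7.6
eef_pos: [502.5, -138.4, 153.3]
tcp_rot: [-3.089, -0.034, 0.048]
ft_force: [-0.2, 0.2, -0.9]
opening: 0.628
grip_force: 30.0
```

Emit:
jog_arm([
  [0, 0, -10.6, 0, 0, 0, 50],
  [0, 0, -10.6, 0, 0, 0, 50],
  [0, 0, -10.6, 0, 0, 0, 50],
  [0, 0, -10.6, 0, 0, 0, 50],
  [0, 0, -10.6, 0, 0, 0, 50],
  [0, 0, -10.6, 0, 0, 0, 50],
  [0, 0, -10.6, 0, 0, 0, 50],
  [0, 0, 0, 0, 0, 0, 50],
  [0, 0, 0, 0, 0, 0, 50],
])

```text
t: 8.72
eef_pos: [502.3, -137.9, 153.4]
tcp_rot: [3.123, -0.06, 1.34]
ft_force: [-0.1, 0.5, -1.3]
opening: 0.629
grip_force: 30.0
```

```bash
cat >> h.py <<'E'
from scipy.spatial.transform import Rotation as Ro
def delta(p,rpy):
    s=env.state();A=Ro.from_euler("xyz",s["tcp_rot"]);B=Ro.from_euler("xyz",rpy)
    print("now",s["t"],s["eef_pos"].round(1),s["tcp_rot"].round(4),"turn deg",np.degrees((A.inv()*B).as_rotvec()).round(2),
     "shift after turn",B.inv().apply(np.array(p)-s["eef_pos"]).round(1),"j",s["joints"].round(2),"F",s["ft_force"].round(1))
E
python3 -c "
from h import *
delta([518.7,-113,153],[np.pi,0,np.pi-1.651])"
```

```text
now 8.725 [ 502.3 -137.9  153.4] [ 3.1233 -0.06    1.3396] turn deg [ 1.31 -3.35 -8.68] shift after turn [26.1 14.4  0.4] j [-0.42  0.54  1.96  0.1   0.64 -0.27] F [-0.1  0.5 -1.3]
```

Emit:
jog_arm([
  [1.31, -3.35, -8.68, 0, 0, 0, 50],
  [0, 0, 0, 13, 7.2, 0, 50],
  [0, 0, 0, 13.1, 7.2, 0, 50],
  [0, 0, 0, 0, 0, 0, 50],
  [0, 0, 0, 0, 0, 0, 50],
  [0, 0, 0, 0, 0, 0, 50],
])

```text
t: 9.48
eef_pos: [518.3, -112.9, 153.5]
tcp_rot: [3.141, -0.0, 1.496]
ft_force: [-1.2, -0.5, -0.1]
opening: 0.628
grip_force: 30.0
```

```bash
python3 -c "
from h import *
delta([518.7,-113,86],[np.pi,0,np.pi-1.651])"
```

```text
now 9.475 [ 518.3 -112.9  153.5] [ 3.1414e+00 -1.0000e-04  1.4958e+00] turn deg [ 0.01 -0.    0.3 ] shift after turn [-0.   0.4 67.5] j [-0.34  0.55  1.93  0.    0.67 -0.26] F [-1.2 -0.5 -0.1]
```

Emit:
jog_arm([
  [0, 0, 0, 0, 0, 30, 50],
  [0, 0, 0, 0, 0, 25, 50],
  [0, 0, 0, 0, 0, 10, 50],
  [0, 0, 0, 0, 0, 3.2, 50],
  [0, 0, 0, 0, 0, 0, 50],
  [0, 0, 0, 0, 0, 0, 80],
  [0, 0, 0, 0, 0, 0, 95],
  [0, 0, 0, 0, 0, 0, 95],
  [0, 0, 0, 0, 0, 0, 95],
])

```text
t: 10.6
eef_pos: [518.6, -112.7, 85.4]
tcp_rot: [3.141, 0.0, 1.497]
ft_force: [0.3, -0.3, 0.1]
opening: 0.975
grip_force: 0.0
```

Emit:
jog_arm([
  [0, 0, 0, 0, 0, -20, 95],
  [0, 0, 0, 0, 0, -50, 95],
  [0, 0, 0, 0, 0, -60, 95],
  [0, 0, 0, 0, 0, -60, 95],
  [0, 0, 0, 0, 0, -30, 95],
  [0, 0, 0, 0, 0, 0, 95],
  [0, 0, 0, 0, 0, 0, 95],
])

```text
t: 11.48
eef_pos: [518.1, -112.6, 304.4]
tcp_rot: [-3.141, -0.0, 1.497]
ft_force: [-0.1, 0.3, -0.3]
opening: 1.003
grip_force: 0.0
```

Run:
```python
from meas import *
delta([539.8,278.4,293],[np.pi,0,np.pi-1.571-.014])
```

```text
now 11.475 [ 518.1 -112.6  304.4] [-3.1405e+00 -3.0000e-04  1.4967e+00] turn deg [-0.06 -0.02 -3.43] shift after turn [391.2  16.2  11.4] j [-0.34  0.34  1.77 -0.    1.02 -0.26] F [-0.1  0.3 -0.3]
```

Emit:
jog_arm([
  [0, 0, -3.43, 0, 0, 0, 95],
  [0, 0, 0, 48.9, 2, 0, 95],
  [0, 0, 0, 48.9, 2, 0, 95],
  [0, 0, 0, 48.9, 2, 0, 95],
  [0, 0, 0, 48.9, 2, 0, 95],
  [0, 0, 0, 48.9, 2, 0, 95],
  [0, 0, 0, 48.9, 2, 0, 95],
  [0, 0, 0, 48.9, 2, 0, 95],
  [0, 0, 0, 48.9, 2, 0, 95],
  [0, 0, 0, 0, 0, 0, 95],
])

```text
t: 12.72
eef_pos: [539.4, 280.8, 302.9]
tcp_rot: [-3.139, 0.001, 1.56]
ft_force: [0.4, -1.1, 0.4]
opening: 0.999
grip_force: 0.0
```

Run:
```python
from meas import *
c=env.read_camera("top");cv2.imwrite("pics/top1.png",c["color"][...,::-1])
y=yellow(c,(340,430,180,320));print("tray",box(y),len(y))
p=red(c,255,280);print("red",box(p))
delta([539.8,278.4,197],[np.pi,0,np.pi-1.571-.014])
```

```text
tray (array([ 533.8, -139.4]), array([96.7, 44.4]), 52.8) 85
red (array([538.9, 157.7]), array([ 3.1, 96.8]), 88.6)
now 12.775 [539.5 279.3 303.2] [-3.1389e+00  1.4000e-03  1.5589e+00] turn deg [-0.16  0.08  0.13] shift after turn [ -0.8   0.3 106.2] j [ 0.37  0.46  1.59 -0.    1.1   0.38] F [ 0.  -0.5 -0.4]
```

View pics/top1.png

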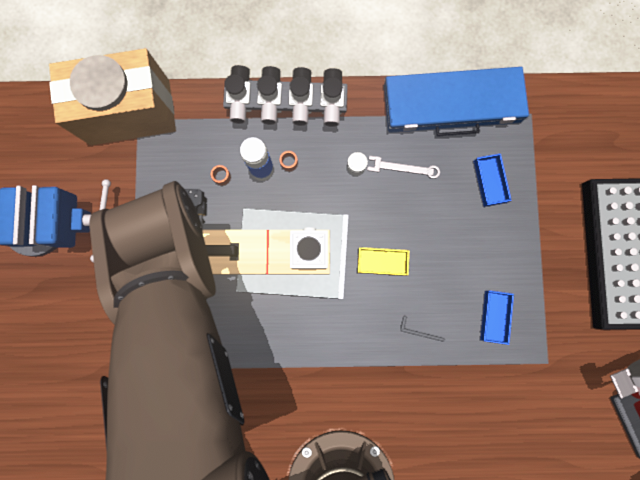

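The new top view shows the tray at about (384,261), square to the riser edge, and the board unmoved. I'll grip the bar now.

Emit:
jog_arm([
  [-0.16, 0.08, 0.13, 0, 0, 0, 95],
  [0, 0, 0, -0.8, 0.3, 45, 95],
  [0, 0, 0, 0, 0, 40, 95],
  [0, 0, 0, 0, 0, 21, 95],
  [0, 0, 0, 0, 0, 0, 70],
  [0, 0, 0, 0, 0, 0, 45],
  [0, 0, 0, 0, 0, 0, 30],
  [0, 0, 0, 0, 0, 0, 20],
  [0, 0, 0, 0, 0, 0, 20],
  [0, 0, 0, 0, 0, 0, 20],
])

```text
t: 14.02
eef_pos: [540.6, 277.6, 199.4]
tcp_rot: [3.138, -0.001, 1.554]
ft_force: [0.3, 0.4, 0.4]
opening: 0.427
grip_force: 0.0
```

Emit:
jog_arm([
  [0, 0, 0, 0, 0, 0, 18],
  [0, 0, 0, 0, 0, 0, 18],
  [0, 0, 0, 0, 0, 0, 18],
  [0, 0, 0, 0, 0, 0, 18],
])

```text
t: 14.52
eef_pos: [540.6, 277.6, 199.2]
tcp_rot: [3.139, -0.001, 1.554]
ft_force: [1.5, 0.7, -0.8]
opening: 0.25
grip_force: 30.0
```

```bash
sed -i 's/(S>150)&(V>70)/(S>100)\&(V>70)/' h.py
python3 - <<'E'
from meas import *
c=env.read_camera("top")
y=yellow(c,(354,430,180,320));print("tray",box(y),len(y))
p=red(c,255,280);print("red",box(p),fit(p))
o,d,*_=edge(c);print("edge",o,d)
delta([539.8,278.4,197],[np.pi,0,np.pi-1.571-.014-.066])
E
```

```text
tray (array([ 518.9, -110.8]), array([121.6,  60.8]), 85.4) 1288
red (array([538.9, 157.7]), array([ 3.1, 96.8]), 88.6) (array([546.66796875, 157.84844971]), array([ 0.9999643 , -0.00844679]))
edge [506.3838501  -16.70674324] [ 0.99679774 -0.07996432]
now 14.575 [540.6 277.6 199.2] [ 3.1385e+00 -1.3000e-03  1.5544e+00] turn deg [ 0.17 -0.08  3.65] shift after turn [ 0.8 -0.9  2.2] j [0.37 0.57 1.7  0.   0.87 0.38] F [ 0.2  0.6 -0.6]
```

Emit:
jog_arm([
  [0, 0, 1.2, 0, 0, 0, 18],
  [0, 0, 1.2, 0, 0, 0, 18],
  [0, 0, 1.25, 0, 0, 0, 18],
  [0, 0, 0, 0, 0, 0, 18],
  [0, 0, 0, -8, 0.5, 0, 18],
  [0, 0, 0, -12, 0.6, 0, 18],
  [0, 0, 0, -12, 0.6, 0, 18],
  [0, 0, 0, -12, 0.6, 0, 18],
  [0, 0, 0, -8, 0.5, 0, 18],
  [0, 0, 0, 0, 0, 0, 18],
])

```text
t: 15.82
eef_pos: [539.2, 224.3, 199.2]
tcp_rot: [3.139, -0.0, 1.49]
ft_force: [0.3, -4.6, 1.2]
opening: 0.249
grip_force: 30.0
```

```bash
cat > chk.py <<'E'
from meas import *
import sys
c=env.read_camera("top");cv2.imwrite(f"pics/{sys.argv[1]}.png",c["color"][...,::-1])
p=red(c,int(sys.argv[2]),int(sys.argv[3]));q,e=fit(p);b=box(p);print("red",b,np.degrees(np.arctan2(e[1],e[0])),len(p))
o=np.array([506.4,-16.7]);d=np.array([.9968,-.0800]);n=np.array([-.0800,-.9968])
k=np.array(b[0])-o;print("mark out",k@n,"along from mid",k@d-20)
W=cloud(c);Z=W[170:330,180:420].reshape(-1,3);T=Z[Z[:,2]>165];T=T[T[:,2]<188];print("barrel",box(T))
delta([535.9,101.3,199.2],[np.pi,0,np.pi-1.651])
E
python3 chk.py a 255 305
```

```text
red (array([529.1, 104.3]), array([ 3.4, 96.8]), 85.1) -4.122087329508821 57
mark out -122.42880000000001 along from mid -7.052639999999954
barrel (array([521.7,  11.2]), array([77.9, 77.9]), 85.4)
now 15.875 [539.2 224.5 199.2] [ 3.1391e+00 -2.0000e-04  1.4902e+00] turn deg [ 0.14 -0.01 -0.02] shift after turn [-123.1    6.6    0. ] j [ 0.28  0.54  1.76 -0.    0.84  0.36] F [ 0.2 -5.1  1.5]
```

Emit:
jog_arm([
  [0, 0, 0, -8, 0.5, 0, 18],
  [0, 0, 0, -12, 0.7, 0, 18],
  [0, 0, 0, -12, 0.7, 0, 18],
  [0, 0, 0, -12, 0.7, 0, 18],
  [0, 0, 0, -12, 0.7, 0, 18],
  [0, 0, 0, -12, 0.7, 0, 18],
  [0, 0, 0, -12, 0.7, 0, 18],
  [0, 0, 0, -10, 0.6, 0, 18],
  [0, 0, 0, -6, 0.3, 0, 18],
  [0, 0, 0, 0, 0, 0, 18],
])

```text
t: 17.12
eef_pos: [537.2, 128.3, 199.2]
tcp_rot: [3.139, -0.0, 1.49]
ft_force: [-0.0, -5.9, 3.8]
opening: 0.25
grip_force: 30.0
```

```bash
python3 chk.py b 290 350
```

```text
red (array([527.9,   9.1]), array([ 3.7, 96.9]), 85.6) -4.69238426794977 64
mark out -27.437439999999995 along from mid -0.6327999999999996
barrel (array([519.8, -84.9]), array([78. , 78.1]), 85.5)
now 17.175 [537.2 128.3 199.2] [ 3.1386e+00 -2.0000e-04  1.4906e+00] turn deg [ 0.17 -0.01 -0.  ] shift after turn [-27.1   0.9   0. ] j [ 0.12  0.5   1.84 -0.    0.8   0.2 ] F [ 0.7 -5.8  4.2]
```

Emit:
jog_arm([
  [0, 0, 0, -6, 0.2, 0, 18],
  [0, 0, 0, -8, 0.2, 0, 18],
  [0, 0, 0, -7, 0.2, 0, 18],
  [0, 0, 0, -4, 0.1, 0, 18],
  [0, 0, 0, -2.2, 0, 0, 18],
  [0, 0, 0, 0, 0, 0, 18],
  [0, 0, 0, 0, 0, 0, 18],
  [0, 0, 0, 0, 0, 0, 18],
])

```text
t: 18.18
eef_pos: [535.8, 102.5, 199.3]
tcp_rot: [3.138, -0.002, 1.491]
ft_force: [-0.1, 3.5, 5.7]
opening: 0.248
grip_force: 30.0
```

```bash
python3 chk.py c 310 370
python3 - <<'E'
from meas import *
a=cv2.resize(cv2.imread("pics/c.png")[180:320,170:430],None,fx=3,fy=3,interpolation=cv2.INTER_CUBIC);cv2.imwrite("pics/c_crop.png",a)
cv2.imwrite("pics/side1.png",env.read_camera("side")["color"][...,::-1])
E
```

```text
red (array([525.4, -16.4]), array([ 3.7, 96.8]), 85.4) -4.343073518271117 61
mark out -1.8190400000000007 along from mid -1.0848000000000013
barrel (array([ 518.5, -110.4]), array([78.7, 78.1]), 85.2)
now 18.225 [535.9 102.5 199.3] [ 3.1378e+00 -2.1000e-03  1.4907e+00] turn deg [ 0.22 -0.12  0.01] shift after turn [-1.2  0.1  0.1] j [0.07 0.49 1.86 0.   0.79 0.15] F [0.  3.8 4.8]
```

View pics/c_crop.png

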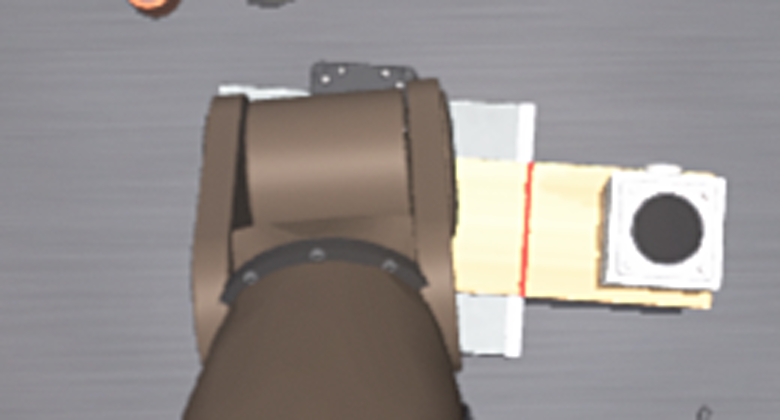

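View pics/side1.png

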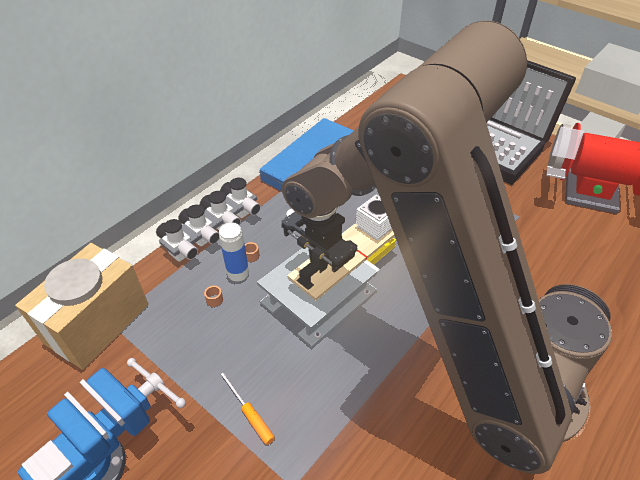

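The crop shows the red line at (526,230) lying along the white edge at about (528,130)–(518,330). In the side view the board is flat, gripped and overhanging the tray. I'll nudge it the last 1.4 mm.

Emit:
jog_arm([
  [0, 0, 0, -1.4, 0, 0, 18],
  [0, 0, 0, 0, 0, 0, 18],
  [0, 0, 0, 0, 0, 0, 18],
  [0, 0, 0, 0, 0, 0, 18],
  [0, 0, 0, 0, 0, 0, 18],
  [0, 0, 0, 0, 0, 0, 18],
])

```text
t: 19.02
eef_pos: [535.8, 101.3, 199.4]
tcp_rot: [3.138, -0.002, 1.491]
ft_force: [1.3, 6.8, 5.6]
opening: 0.254
grip_force: 30.0
```

```bash
python3 chk.py d 310 370
python3 - <<'E'
from meas import *
W=cloud(env.read_camera("top"));Z=W[200:300,300:425].reshape(-1,3)
B=Z[(abs(Z[:,2]-102)<5)&(Z[:,1]<-8)];T=Z[(Z[:,2]>165)&(Z[:,2]<188)]
for P in(B,T):
    a=np.linalg.lstsq(np.c_[P[:,:2],np.ones(len(P))],P[:,2],rcond=None)[0];print(len(P),np.median(P[:,2]),a[:2])
E
```

```text
red (array([526.4, -18.1]), array([ 3.6, 99.1]), 85.3) -4.977425888048284 64
mark out -0.204479999999998 along from mid 0.04800000000000182
barrel (array([ 518.4, -111.6]), array([78.4, 78. ]), 85.5)
now 19.075 [535.8 101.2 199.4] [ 3.1378e+00 -2.4000e-03  1.4907e+00] turn deg [ 0.22 -0.14  0.  ] shift after turn [0.1 0.1 0.2] j [0.06 0.49 1.86 0.   0.79 0.14] F [-0.1  5.9  6.1]
1511 101.28073240446179 [ 0.00343589 -0.00091282]
1372 173.91857509798245 [ 0.00599995 -0.00219028]
```

```bash
python3 -c "
from cell import env
print(env.job_done())"
```

```text
the job is handed in; nothing more can be done
None
```

I handed the job in at about 19 s; no verdict came back. By my last camera reading, the red line was 0.2 mm short of the edge and parallel within about 0.5°. The board was flat and still gripped, and the tray was about 1 mm from straight below the barrel.

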